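# Hang the steel sample pail on the drip stand by its wire bail

### The arm

A 6-joint arm with a two-finger parallel gripper is mounted at the origin on a cart in front of the work surface, level with it; the furniture and walls round the work are solid. World frame = base frame: x ahead of the robot, y to its left, z up, the work surface at z = 0. Lengths are in mm, angles in rad, forces in N, time in s.
With the tool pointing down it reaches from about 350 to 775 mm from the base axis. Payload 7.3 kg.
Tool frame: the origin (TCP) lies on the centre line of the jaws, within the pads' length; the fingertips stand 22 mm ahead of it and the grasp point (between the pads) lies 3 mm ahead of it; z points along the fingers, y is the direction in which the jaws open and shut (so a half turn about z gives the same grasp; the last joint's range is limited). The gripper opens to 92 mm and grips with 3 to 60 N. Pads are 19 mm wide; open, the fingers measure 130 mm over their backs; the gripper's body (75 mm by 190 mm) begins 47 mm behind the grasp point.
Start: joints at [-1.384, 0.342, 1.524, -0, 1.275, -0.146], TCP at [171.535, -496.204, 248.741] pointing down, gripper open.
Joint ranges: [-2.53, 2.53], [-0.77, 2.02], [0.04, 2.7], [-1, 4.14], [0.28, 2.66], [-3.11, 3.11]. Speed limits (rad/s): [2.57, 2.57, 3.14, 3.14, 3.14, 3.14].

### API

Orientations are given as [roll, pitch, yaw] about the fixed x, y, z axes, in that order (R = Rz(yaw) Ry(pitch) Rx(roll)).
In Python, from plant import bot gives the robot as it stands.
- The arm moves only by the tool play_rows, never from a script. Its argument "moves" is one flat list of numbers, 5 for each row, row after row: the closure in counts, from 0 (fully open) to 255 (shut), then the shift along the tool's x, y, z in mm, then the turn about the tool's z in degrees. A call has 1 to 8 rows; each row is the pose to reach, as a shift and turn from the pose commanded when the call began, along the tool's axes at that moment; what a row does not reach only later rows make up. A row lasts 1/12 s, in which the tool goes at most 41.7 mm and 7.16 degrees, less where a joint would pass 70% of its speed; a pose out of reach is approached as far as the arm can. A call with a gripper value outside its range is refused whole. The fingers move at their own pace and stop on an object; the grip force is fixed at half the most. Time passes only in rows, so rows that repeat a pose let the fingers close. It gives the time, the measured TCP pose, the force and the opening at its end, in the units of the state.
- bot.get_obs(): the state, without advancing time (a new reading comes with each control period).
- bot.capture(name): name is "side" or "top"; returns a dict with "color" (384x512x3 uint8, red, green, blue), "fx", "fy", "cx", "cy" (pixels), "world_to_cam" (4x4, takes a point from world to camera coordinates). Camera axes: x right, y down, z forward; pixel columns grow to the right and rows downward; lengths in mm; the calibration is good to about 2 mm. A picture is of the moment at which its call begins. There is no depth.
- bot.close_job(): hands the job in, once; it reports no verdict.
The state is a dict: "time": time; "joint_positions": joint angles; "dq": joint speeds; "tau": joint torques, N m; "tool_pos": TCP position; "tcp_rot": TCP orientation; "contact_force": force on the tool from outside, world axes, zero at the start; "moment": the same for the moment, N m; "grip_width": finger opening in mm.
Only numpy, scipy, OpenCV 4.12 (cv2) and the standard library are available. Lean on these libraries where they do the work, as an engineer would, in place of code of your own. Each camera call takes 0.05 s, during which the arm holds its last target.

### The job

Two steel vessels with folded-down wire bails stand on the bench: take the low, wide sample pail. Raise its bail upright while the pail still stands on the bench, then, without tipping it, lift the pail by the bail and hang it on the forked hook of the drip stand, the bail resting in both prongs, and let go so that it hangs still and level. Leave the tall, narrow canister where it stands.

Things in the scene. Friction and masses are not known exactly. Their poses are not given: they have to be found in the camera images.
- pail_center (a point): Centre, 33 mm above the underside, of the low, wide, loose steel pail: 66 mm high, 88 mm across the rim, 0.5 kg; z up. Its bail pivots on a line along the pail's y, 23 mm above this point; 88 mm from pivots to top bar. It starts folded on the pail's -x side, 14 deg below to 6 deg above level, swings up over the pail (upright: bar 111 mm above this point) and stays where left (light friction).
- pail_grip (a point): Middle of the pail bail's straight top bar, in a grey grip sleeve 10 mm thick, 36 mm long, that turns freely on the wire, so fingers can grip it while the bail swings. The bar lies along y (the pail's y too); 5 mm bare wire goes on 31 mm beyond each end of the sleeve. The point swings with the bail: its -x points from pivots to bar. Folded, the bar is 44 mm out from the rim: room for a finger.
- hook_seat (a point): Where the bar's middle lies once hung: midway between the prongs of the fixed stand's forked hook, 185 mm above the bench. Prongs: 6 mm rods at y = +34, -34 mm; troughs flat for 24 mm in x, rising 22 mm to open tips at x = -32 mm and to arms at x = +32 mm from a post at +85 mm. Bring the bar in over the tips from -x, the prongs inside the bail above the pail's rim, then lower, bar along y.
- can_center (a point): Centre, 49 mm above the underside, of the tall, narrow steel canister, 98 mm high, 60 mm across, which has a folded bail too (70 mm long, to its -x side, pivots 39 mm above this point). It is not to be moved; it may stand to the left or right of the pail.

How it is judged (in metres and radians):
On the way, in this order (a step that is already met when the one before it is completed fails the run):
1. the bail is raised upright (bar within 30 mm of the pail's middle line, about 20 degrees) while the pail still stands on the bench (x of pail_grip in the frame of pail_center between -0.03 and 0.03 m and z of pail_grip in the frame of pail_center above 0.09 m and height (world z) of pail_center below 0.043 m and angle between pail_center's own z axis and vertical below 0.26 rad), for 0.1 s.
2. the pail is lifted clear of the bench (20 mm or more) by the bail, the gripper at the bar (height (world z) of pail_center above 0.053 m and distance between the grasp point and pail_grip below 0.05 m and angle between pail_center's own z axis and vertical below 0.4 rad), for 0.2 s.
At the end, for the whole second after the job is handed in: The pail hangs still and level (15 degrees) by its bail from both prongs: middle of the bar within 25 mm of the seat from above, about 10 mm in height, 11 degrees in direction; pail clear of the base. The tall canister stands upright within 30 mm of where it was (horizontal distance between pail_grip and hook_seat below 0.025 m and z of pail_grip in the frame of hook_seat between -0.01 and 0.012 m and angle between the y axis of pail_grip and the y axis of hook_seat, either way round below 0.2 rad and angle between pail_center's own z axis and vertical below 0.26 rad and height (world z) of pail_center above 0.05 m and linear speed of pail below 0.03 m/s and distance of can_center from where it was at the start of the episode below 0.03 m and angle between can_center's own z axis and vertical below 0.15 rad); the robot touches nothing.
It fails at once if the tall canister is moved more than 30 mm or tipped (distance of can_center from where it was at the start of the episode above 0.03 m or angle between can_center's own z axis and vertical above 0.35 rad).
It fails at once if the pail is tipped by more than 45 degrees (angle between pail_center's own z axis and vertical above 0.785 rad).
It also fails if it takes over 61 s, if anything falls off the work surface, if the arm or the gripper's body presses on something with over 40 N, if the wrist force passes 120 N, or if a joint passes its speed limit or range.

## Working session

There is one attempt and no reset: what is moved stays moved. The work goes in short steps, Python scripts to look and compute and a tool call to move; the robot and the scene stay as the last step left them, time stands still between calls to the robot, and variables do not carry over. Pictures are saved under pics/ and viewed, and the job is handed in when it is done.

Besides the shell and the picture viewer there is one more tool, called after ">>>" as a command line: name --argument value ..., lists and objects as JSON in quotes. play_rows: Moves the arm, as the interface text tells. Its arguments: {"type":"object","properties":{"moves":{"type":"array","items":{"type":"number"}}},"required":["moves"]}

```bash
mkdir -p pics; ls
python3 - <<'E'
from plant import bot
import cv2,pickle
print(bot.get_obs())
for n in ("side","top"):
    c=bot.capture(n); pickle.dump(c,open(f"{n}0.pkl","wb"))
    cv2.imwrite(f"pics/{n}0.png",cv2.resize(c["color"][:,:,::-1],(800,600),interpolation=cv2.INTER_CUBIC))
    print(n,c["fx"],c["fy"],c["cx"],c["cy"],c["world_to_cam"].round(3).tolist())
E
```

```text
pics
{'time': 0.0, 'joint_positions': array([-1.38402118e+00,  3.42706022e-01,  1.52499074e+00,  1.28851302e-05,
        1.27540143e+00, -1.45986282e-01]), 'dq': array([ 1.56341702e-03,  1.28001055e-03,  9.71627101e-04,  8.30352135e-05,
        8.83630334e-04, -1.27247924e-03]), 'tau': array([ 5.72531353e-04, -4.31241417e+01, -2.44220048e+01,  7.18861562e-02,
        5.58011059e-02, -1.41264632e-04]), 'tool_pos': array([ 171.4566867 , -495.82932288,  248.06277727]), 'tcp_rot': array([-3.14010492e+00, -2.31198366e-04,  3.32757496e-01]), 'contact_force': array([ 0.12681375,  0.48561657, -0.26476348]), 'moment': array([-0.02698016,  0.00967048,  0.00665171]), 'grip_width': 91.68846852239375}
side 413.6790223224085 413.6790223224085 255.5791337375866 188.18688001697308 [[-0.996, -0.086, -0.021, 527.516], [-0.022, 0.473, -0.881, 132.137], [0.086, -0.877, -0.473, 1239.53], [0.0, 0.0, 0.0, 1.0]]
top 370.8237864324105 370.8237864324105 258.13014000546593 193.05386088558035 [[-0.016, -1.0, 0.007, 9.384], [-0.995, 0.015, -0.099, 552.383], [0.099, -0.009, -0.995, 1133.466], [0.0, 0.0, 0.0, 1.0]]
```

View pics/side0.png

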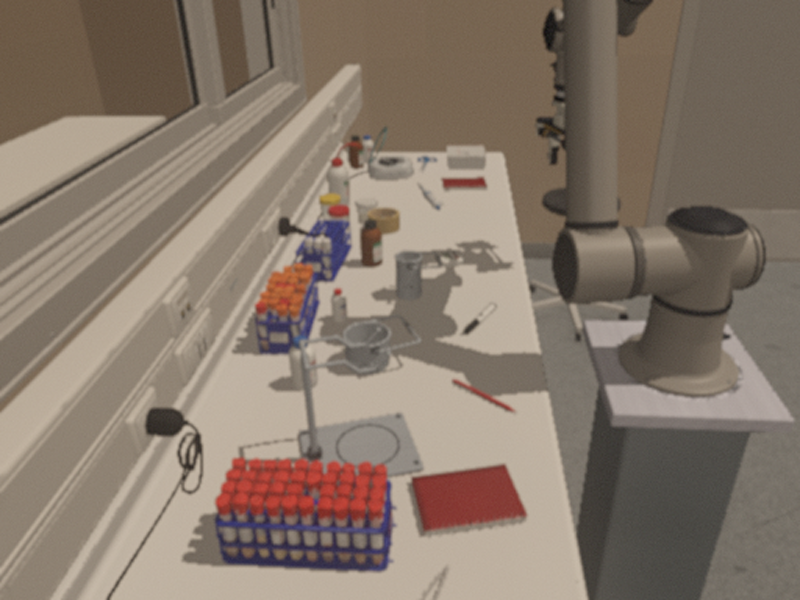

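View pics/top0.png

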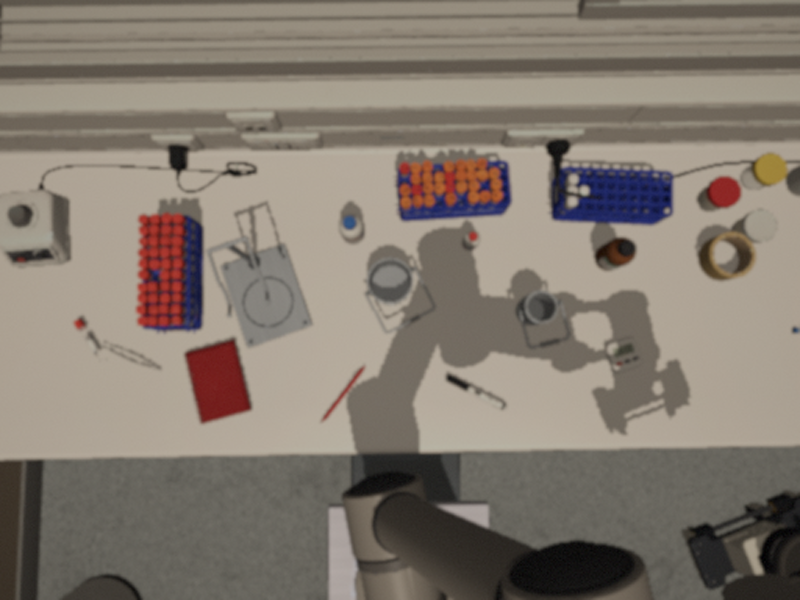

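The side view shows the pail at about (366,345), the stand at about (310,400) and the canister at about (408,275). In the top view the pail is at (390,283), the canister at (540,310) and the stand at (265,290). I'll zoom in next.

Run:
```python
import cv2,pickle
for n,(x0,y0,w,h) in {"side":(140,190,150,115),"top":(125,120,240,110)}.items():
    im=pickle.load(open(n+"0.pkl","rb"))["color"][:,:,::-1][y0:y0+h,x0:x0+w]
    s=800/w if 800/w*h<600 else 600/h
    print(n,s)
    cv2.imwrite(f"pics/{n}0z.png",cv2.resize(im,None,fx=s,fy=s,interpolation=cv2.INTER_CUBIC))
im=pickle.load(open("top0.pkl","rb"))["color"][:,:,::-1]
cv2.imwrite("pics/top0pail.png",cv2.resize(im[150:230,215:315],None,fx=7,fy=7,interpolation=cv2.INTER_CUBIC))
cv2.imwrite("pics/top0st.png",cv2.resize(im[120:230,125:205],None,fx=5.4,fy=5.4,interpolation=cv2.INTER_CUBIC))
```

```text
side 5.217391304347826
top 3.3333333333333335
```

View pics/side0z.png

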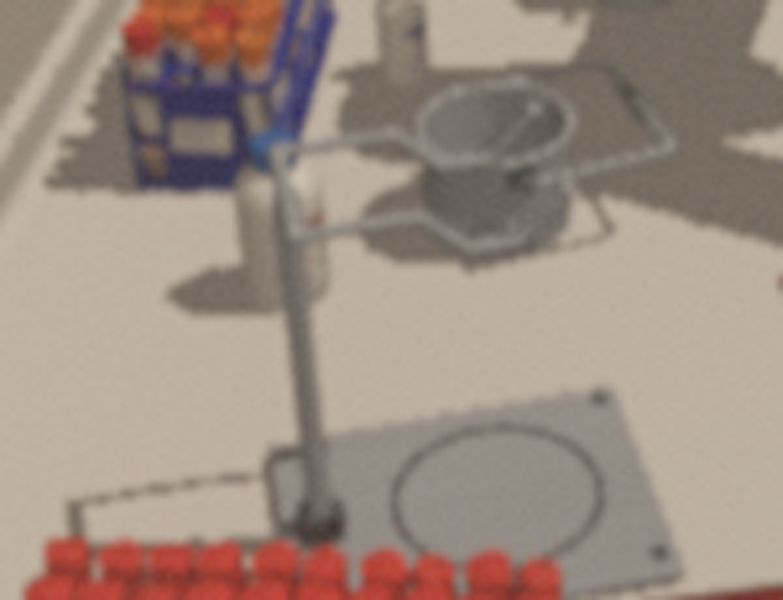

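View pics/top0pail.png

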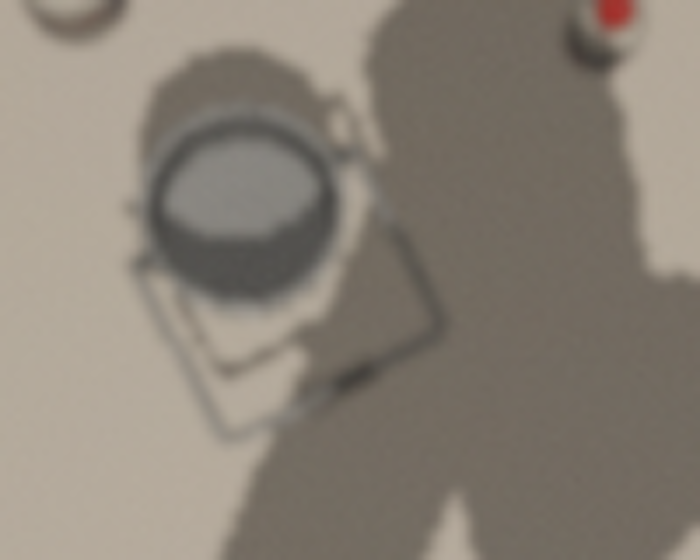

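View pics/top0st.png

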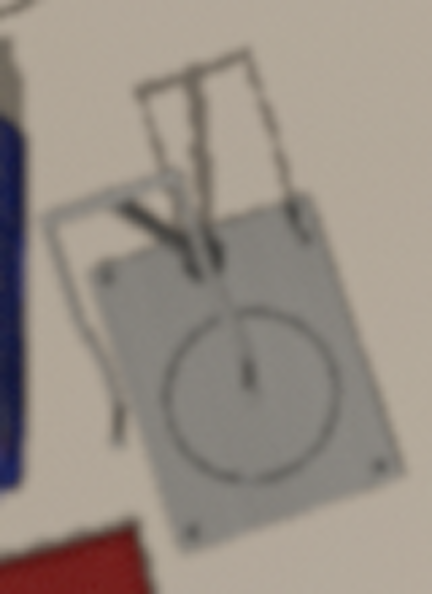

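```bash
cat > h.py <<'E'
import numpy as np,pickle
from scipy.optimize import least_squares
def proj(c,P):
    P=np.atleast_2d(P);q=(c["world_to_cam"]@np.c_[P,np.ones(len(P))].T)[:3]
    return np.c_[c["fx"]*q[0]/q[2]+c["cx"],c["fy"]*q[1]/q[2]+c["cy"]]
def place(L,x,y,yaw,z0=0):
    L=np.atleast_2d(np.array(L,float));c,s=np.cos(yaw),np.sin(yaw)
    return np.c_[x+c*L[:,0]-s*L[:,1],y+s*L[:,0]+c*L[:,1],z0+L[:,2]]
def ray(c,px,z):
    w=c["world_to_cam"];R=w[:3,:3];o=-R.T@w[:3,3]
    d=R.T@np.array([(px[0]-c["cx"])/c["fx"],(px[1]-c["cy"])/c["fy"],1]);return o+d*(z-o[2])/d[2]
S=pickle.load(open("side0.pkl","rb"));T=pickle.load(open("top0.pkl","rb"))
fs=lambda p:np.array(p)/5.21739+[140,190]-.4
ft=lambda p:np.array(p)/5.4+[125,120]-.4
fp=lambda p:np.array(p)/7+[215,150]-.43
def bail(a): # folded a: angle above level, from -x; local, z rel bench
    return lambda l,y:[-l*np.cos(a),y,56+l*np.sin(a)]
E
python3 - <<'E'
from h import *
# stand
obs=[(S,fs(p),L) for p,L in [((425,215),(32,34,201.5)),((475,250),(12,34,179.5)),((395,132),(32,-34,201.5)),((435,165),(12,-34,179.5)),((545,105),(-32,-34,201.5)),((525,235),(-12,34,179.5)),((568,182),(-32,34,201.5)),((295,238),(85,34,201.5)),((285,150),(85,-34,201.5))]]
obs+=[(T,ft(p),L) for p,L in [((45,215),(85,34,201.5)),((180,175),(85,-34,201.5)),((80,325),(32,34,201.5)),((118,440),(-32,34,201.5)),((250,385),(-32,-34,201.5))]]
f=lambda v:np.concatenate([(proj(c,place(L,*v))-p)[0] for c,p,L in obs])
r=least_squares(f,[550,250,.3],loss="soft_l1");print("stand",r.x);print(f(r.x).reshape(-1,2).round(1).tolist())
for q in [(250,395)]: print("circle",ray(T,ft(q),4))
# pail
def g(v):
    x,y,yaw,a=v;B=bail(a);o=[]
    def add(c,p,L): o.append((proj(c,place(L,x,y,yaw))-p)[0])
    add(S,fs((672,147)),B(88,46));add(S,fs((610,70)),B(88,-46))
    add(T,fp((232,437)),B(88,46));add(T,fp((443,325)),B(88,-46));add(T,fp((350,378)),B(88,0))
    add(S,fs((495,122)),[0,0,66]);add(T,fp((243,203)),[0,0,66])
    return np.concatenate(o)
r=least_squares(g,[550,30,.4,0],loss="soft_l1");print("pail",r.x);print(g(r.x).reshape(-1,2).round(1).tolist())
print("can",ray(T,np.array((540,306))/1.5625,98))
np.save("pail.npy",r.x)
E
```

```text
stand [5.57236918e+02 2.75609694e+02 3.40295810e-01]
[[-0.7, -0.8], [-0.9, -0.7], [-0.1, -0.5], [1.1, -0.2], [-2.4, 0.7], [-0.1, 0.4], [-0.0, 1.0], [0.3, -1.3], [-1.6, -0.5], [-0.2, 1.8], [-1.1, 0.5], [-0.3, -0.2], [0.4, 1.0], [0.3, 2.3]]
circle [560.04353246 278.52180043   4.        ]
pail [ 5.91086464e+02  2.63223215e+01  5.04898975e-01 -4.64033544e-02]
[[-1.3, -0.5], [-1.9, 0.3], [3.1, 0.2], [-0.9, 1.2], [-0.7, 1.1], [-0.6, -0.2], [0.3, 0.7]]
can [ 533.25114092 -255.8473766    98.        ]
```

Run:
```python
from h import *
import cv2
def g(v):
    x,y,yaw,a=v;B=bail(a);o=[]
    def add(c,p,L): o.append((proj(c,place(L,x,y,yaw))-p)[0])
    add(S,fs((672,147)),B(88,49));add(S,fs((610,70)),B(88,-49))
    add(T,fp((228,437)),B(88,49));add(T,fp((443,325)),B(88,-49));add(T,fp((350,378)),B(88,0))
    add(S,fs((495,122)),[0,0,66]);add(T,fp((243,203)),[0,0,66])
    return np.concatenate(o)
r=least_squares(g,[550,30,.4,0],loss="soft_l1");print("pail",r.x);print(g(r.x).reshape(-1,2).round(1).tolist())
x,y,yaw,a=r.x;print("grip",place(bail(a)(88,0),x,y,yaw))
B=bail(a);th=np.linspace(0,6.28,60)
for n,c,(x0,y0,w,h,s) in (("T",T,(215,150,100,80,7)),("S",S,(140,190,150,115,5.217))):
    im=cv2.resize(c["color"][y0:y0+h,x0:x0+w,::-1],None,fx=s,fy=s,interpolation=cv2.INTER_CUBIC)
    def pl(L,v,col):
        P=(proj(c,place(L,*v))+.45-[x0,y0])*s
        cv2.polylines(im,[P.round().astype(np.int32)],False,col,1)
    pl([B(0,49),B(88,49),B(88,-49),B(0,-49)],(x,y,yaw),(0,255,0))
    pl(np.c_[44*np.cos(th),44*np.sin(th),66+0*th],(x,y,yaw),(0,0,255))
    sv=(557.2,275.6,.340)
    for yy in(34,-34): pl([(85,yy,201.5),(32,yy,201.5),(12,yy,179.5),(-12,yy,179.5),(-32,yy,201.5)],sv,(255,0,0))
    cv2.imwrite(f"pics/ov{n}.png",im)
```

```text
pail [ 5.91621673e+02  2.65628822e+01  4.92323606e-01 -3.77661525e-02]
[[-1.1, 0.0], [-2.1, -0.2], [2.3, 0.5], [-0.4, 0.9], [-1.0, 1.1], [-0.8, -0.2], [0.2, 0.5]]
grip [[514.12812008 -15.00284115  52.67736855]]
```

View pics/ovT.png

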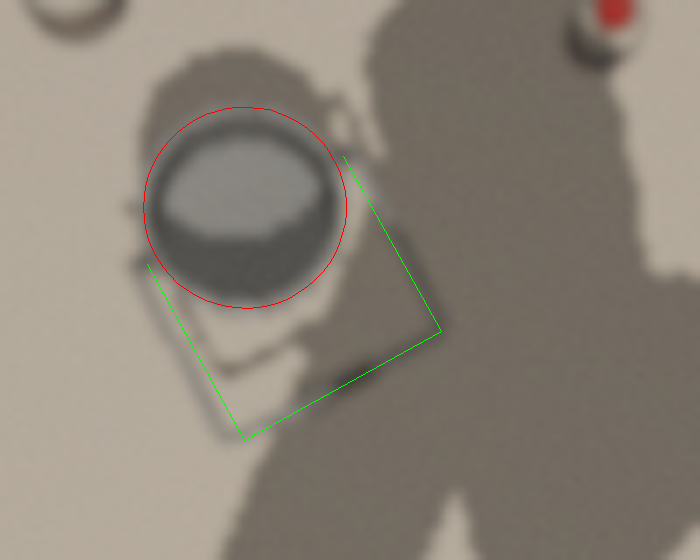

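View pics/ovS.png

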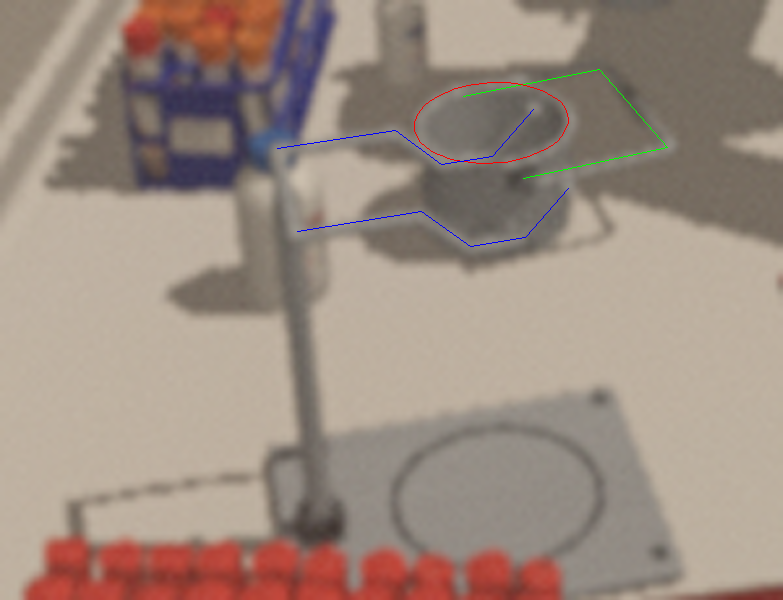

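The overlays match both views. The pail is at about (592,27) with yaw 0.49, and the grip bar at about (515,-14,53). The stand seat is at about (557,276) with yaw 0.34. I'll move in now.

>>> play_rows --moves '[160, 30, -22, 0, -6, 160, 60, -43, 0, -12, 160, 90, -65, 0, -18, 160, 120, -86, 0, -25, 160, 150, -107, 0, -31, 160, 180, -129, 0, -37, 160, 210, -150, 0, -43, 160, 241, -172, 0, -50]'

```text
time: 0.77
tool_pos: [343.6, -253.3, 248.6]
tcp_rot: [-3.141, 0.0, 1.21]
contact_force: [1.1, -0.3, -0.4]
grip_width: 43.0
```

Run:
```python
from plant import bot
o=bot.get_obs();print(o)
```

```text
{'time': 0.7667, 'joint_positions': array([-8.15093422e-01,  1.61635542e-01,  1.77090471e+00, -9.58673778e-05,
        1.20922492e+00, -4.54408061e-01]), 'dq': array([ 1.05552982, -0.04096119,  0.04920106,  0.0015279 , -0.01393228,
       -0.42710166]), 'tau': array([ -5.79875618, -33.76570702, -22.75742054,  -0.03983128,
         0.33173441,   0.69354627]), 'tool_pos': array([ 343.61250114, -253.28678264,  248.58766443]), 'tcp_rot': array([-3.14139829e+00,  4.84133361e-06,  1.21014489e+00]), 'contact_force': array([ 1.09084141, -0.2774285 , -0.42458442]), 'moment': array([ 0.00842905, -0.11678323, -0.01723947]), 'grip_width': 42.95151135682139}
```

```bash
cat >> h.py <<'E'
def shift(p0,yaw,p1):
    d=np.array(p1,float)-p0;c,s=np.cos(yaw),np.sin(yaw)
    return np.round([c*d[0]+s*d[1],s*d[0]-c*d[1],-d[2]],1)
E
python3 -c "
from h import *
print(shift([343,-255,248.7],1.206,[515,-14,150]))"
```

```text
[286.5  74.7  98.7]
```

>>> play_rows --moves '[160, 36, 9, 0, -6, 160, 72, 19, 0, -12, 160, 108, 28, 0, -18, 160, 143, 37, 0, -25, 160, 179, 47, 20, -31, 160, 215, 56, 45, -37, 160, 250, 65, 70, -43, 160, 286, 75, 98, -49]'

```text
time: 1.43
tool_pos: [510.7, -19.9, 156.3]
tcp_rot: [3.141, 0.0, 2.066]
contact_force: [1.0, -0.1, -0.5]
grip_width: 33.7
```

>>> play_rows --moves '[170, 0, 0, 0, 0, 170, 0, 0, 0, 0, 170, 0, 0, 0, 0, 170, 0, 0, 0, 0]'

```text
time: 1.77
tool_pos: [510.1, -22.7, 158.2]
tcp_rot: [3.141, 0.001, 2.059]
contact_force: [-0.2, 0.3, 0.3]
grip_width: 30.5
```

```bash
cat > look.py <<'E'
import sys,cv2,pickle
from plant import bot
k=sys.argv[1]
print({a:bot.get_obs()[a].round(3).tolist() for a in ("tool_pos","tcp_rot","joint_positions","contact_force")})
for n,(x0,y0,w,h) in {"side":(140,130,210,160),"top":(120,110,210,150)}.items():
    c=bot.capture(n); pickle.dump(c,open(n+k+".pkl","wb"))
    cv2.imwrite(f"pics/{n}{k}.png",cv2.resize(c["color"][y0:y0+h,x0:x0+w,::-1],None,fx=3.75,fy=3.75,interpolation=cv2.INTER_CUBIC))
E
python3 look.py 1
```

```text
{'tool_pos': [510.094, -22.662, 158.178], 'tcp_rot': [3.141, 0.001, 2.059], 'joint_positions': [-0.194, 0.409, 1.695, -0.0, 1.036, -0.682], 'contact_force': [-0.217, 0.274, 0.268]}
```

View pics/side1.png

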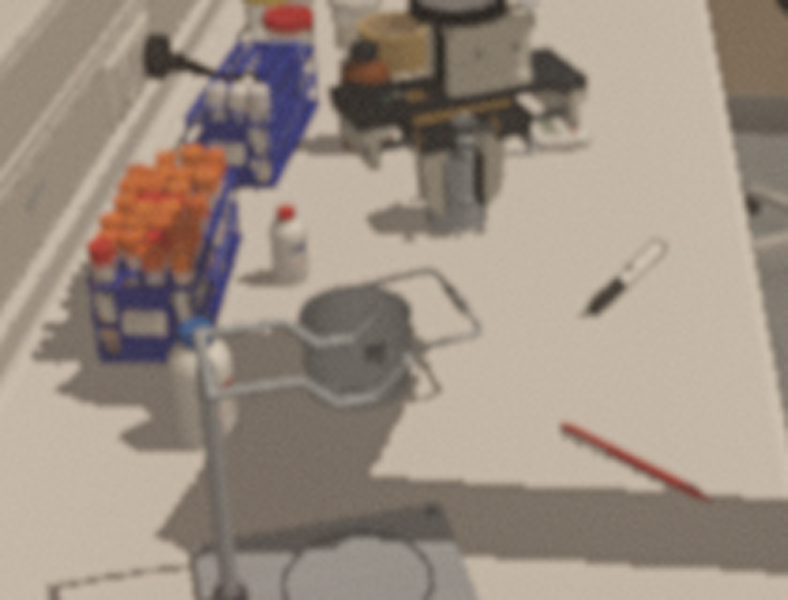

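View pics/top1.png

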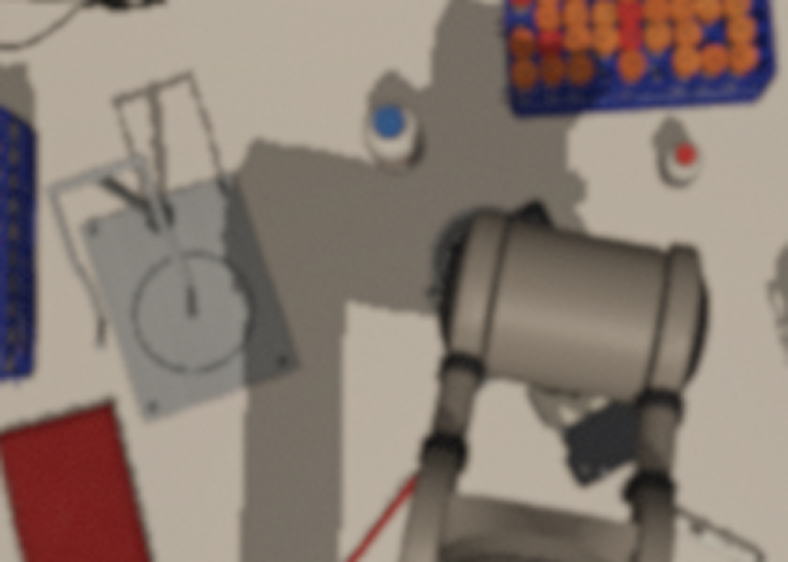

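The side view shows the bail clear of shadow, with its sleeve near (457,291). The gripper is behind it, above the canister in the picture. I'll check the overlay in detail.

Run:
```python
from h import *
import cv2
c=pickle.load(open("side1.pkl","rb"))
x0,y0,w,h,s=215,145,70,100,6
im=cv2.resize(c["color"][y0:y0+h,x0:x0+w,::-1],None,fx=s,fy=s,interpolation=cv2.INTER_CUBIC)
v=(592,27,.495);B=bail(-.038)
def pl(L,v,col):
    P=(proj(c,place(L,*v))+.45-[x0,y0])*s; print(P.round().tolist())
    cv2.polylines(im,[P.round().astype(np.int32)],False,col,1)
pl([B(0,49),B(88,49),B(88,18)],v,(0,255,0));pl([B(88,-18),B(88,-49),B(0,-49)],v,(0,255,0))
P=(proj(c,[[510.1,-22.7,158.2],[510.1,-22.7,136.2]])+.45-[x0,y0])*s;print(P)
cv2.polylines(im,[P.round().astype(np.int32)],False,(0,0,255),1)
cv2.imwrite("pics/ov1.png",im)
```

```text
[[151.0, 476.0], [316.0, 440.0], [290.0, 410.0]]
[[261.0, 377.0], [238.0, 350.0], [81.0, 381.0]]
[[282.58833618 202.78172051]
 [283.21795218 242.10201604]]
```

View pics/ov1.png

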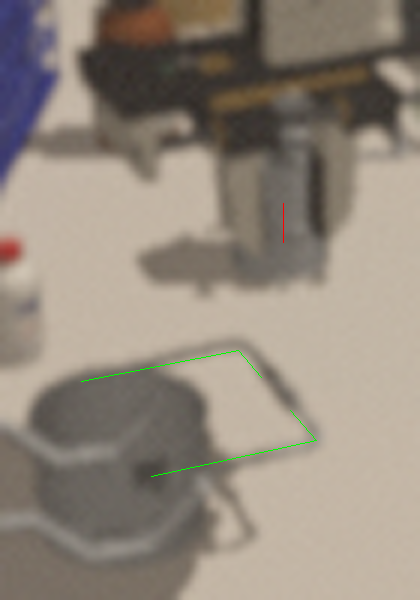

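```bash
python3 -c "
from h import *
print(shift([510.1,-22.7,158.2],2.059,[514.5,-14,56]))"
```

```text
[  5.6   8.  102.2]
```

>>> play_rows --moves '[165, 6, 8, 0, 0, 165, 6, 8, 20, 0, 165, 6, 8, 40, 0, 165, 6, 8, 55, 0, 165, 6, 8, 65, 0, 165, 6, 8, 70, 0, 165, 6, 8, 70, 0]'

```text
time: 2.45
tool_pos: [514.1, -12.7, 86.8]
tcp_rot: [-3.141, -0.001, 2.06]
contact_force: [-0.4, 0.6, 0.6]
grip_width: 32.5
```

```bash
python3 look.py 2
python3 - <<'E'
import cv2,pickle
c=pickle.load(open("side2.pkl","rb"))["color"][145:245,205:295,::-1]
cv2.imwrite("pics/z2.png",cv2.resize(c,None,fx=6,fy=6,interpolation=cv2.INTER_CUBIC))
E
```

```text
{'tool_pos': [514.112, -12.679, 86.791], 'tcp_rot': [-3.141, -0.001, 2.06], 'joint_positions': [-0.174, 0.515, 1.758, -0.0, 0.87, -0.663], 'contact_force': [-0.414, 0.565, 0.645]}
```

View pics/z2.png

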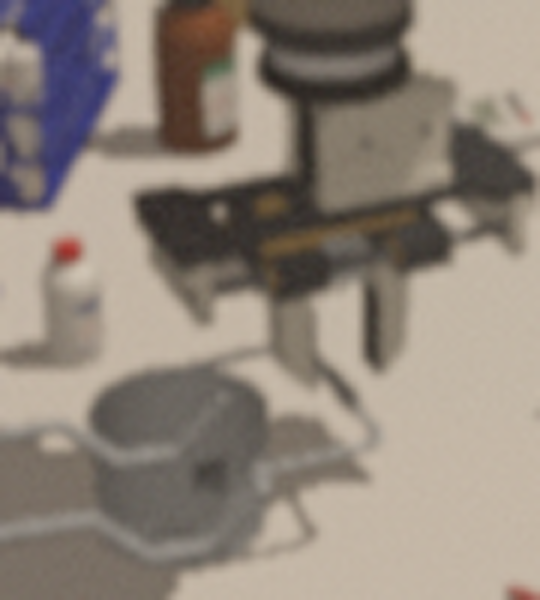

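The fingers, with tips near (310,380) and (380,365), straddle the sleeve at (343,387). I'll go down and close.

>>> play_rows --moves '[165, 0, 0, 12, 0, 165, 0, 0, 22, 0, 165, 0, 0, 30, 0, 165, 0, 0, 30, 0, 165, 0, 0, 30, 0]'

```text
time: 2.97
tool_pos: [514.1, -12.7, 57.1]
tcp_rot: [-3.141, -0.0, 2.061]
contact_force: [-0.0, 0.7, -0.1]
grip_width: 32.2
```

>>> play_rows --moves '[255, 0, 0, 0, 0, 255, 0, 0, 0, 0, 255, 0, 0, 0, 0, 255, 0, 0, 0, 0, 255, 0, 0, 0, 0, 255, 0, 0, 0, 0]'

```text
time: 3.47
tool_pos: [514.0, -12.9, 57.3]
tcp_rot: [-3.141, 0.0, 2.061]
contact_force: [-0.9, -1.8, -0.3]
grip_width: 9.2
```

```bash
python3 look.py 3
python3 - <<'E'
import cv2,pickle
c=pickle.load(open("side3.pkl","rb"))["color"][145:245,205:295,::-1]
cv2.imwrite("pics/z3.png",cv2.resize(c,None,fx=6,fy=6,interpolation=cv2.INTER_CUBIC))
E
```

```text
{'tool_pos': [514.005, -12.918, 57.33], 'tcp_rot': [-3.141, 0.0, 2.061], 'joint_positions': [-0.174, 0.561, 1.782, -0.001, 0.799, -0.663], 'contact_force': [-0.88, -1.782, -0.31]}
```

View pics/z3.png

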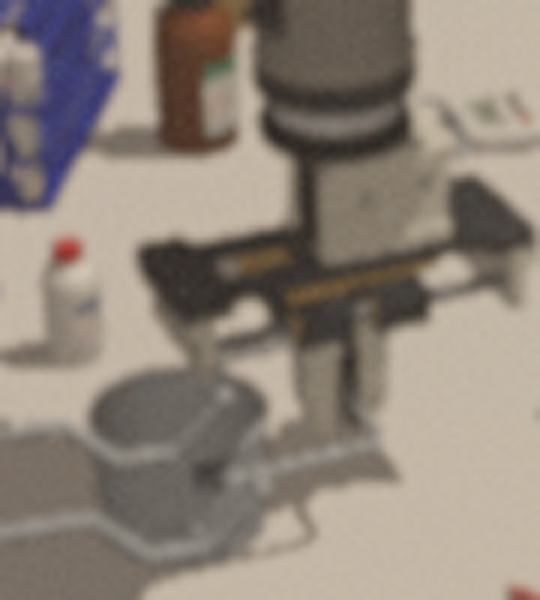

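Gripped: 9.2 mm opening on the 10 mm sleeve. Next I'll swing the bail up along its arc.

```bash
python3 -c "
import numpy as np
a=np.radians(np.arange(-2,89,5));y=88*(np.cos(a[0])-np.cos(a));z=-88*(np.sin(a)-np.sin(a[0]))
print(np.c_[np.degrees(a),y,z].round(1).tolist()); print((np.c_[y,z][9:]-[y[8],z[8]]).round(1).tolist())"
```

```text
[[-2.0, 0.0, -0.0], [3.0, 0.1, -7.7], [8.0, 0.8, -15.3], [13.0, 2.2, -22.9], [18.0, 4.3, -30.3], [23.0, 6.9, -37.5], [28.0, 10.2, -44.4], [33.0, 14.1, -51.0], [38.0, 18.6, -57.2], [43.0, 23.6, -63.1], [48.0, 29.1, -68.5], [53.0, 35.0, -73.4], [58.0, 41.3, -77.7], [63.0, 48.0, -81.5], [68.0, 55.0, -84.7], [73.0, 62.2, -87.2], [78.0, 69.7, -89.1], [83.0, 77.2, -90.4], [88.0, 84.9, -91.0]]
[[5.0, -5.8], [10.5, -11.2], [16.4, -16.1], [22.7, -20.5], [29.4, -24.2], [36.4, -27.4], [43.6, -30.0], [51.0, -31.9], [58.6, -33.2], [66.3, -33.8]]
```

>>> play_rows --moves '[255, 0, 0, -8, 0, 255, 0, 1, -15, 0, 255, 0, 2, -23, 0, 255, 0, 4, -30, 0, 255, 0, 7, -37, 0, 255, 0, 10, -44, 0, 255, 0, 14, -51, 0, 255, 0, 18.5, -57, 0]'

```text
time: 4.23
tool_pos: [531.1, -3.7, 115.1]
tcp_rot: [3.141, 0.0, 2.061]
contact_force: [2.4, 0.3, -3.0]
grip_width: 8.7
```

```bash
python3 look.py 4
python3 - <<'E'
import cv2,pickle
c=pickle.load(open("side4.pkl","rb"))["color"][145:245,205:295,::-1]
cv2.imwrite("pics/z4.png",cv2.resize(c,None,fx=6,fy=6,interpolation=cv2.INTER_CUBIC))
E
```

```text
{'tool_pos': [531.065, -3.747, 115.141], 'tcp_rot': [3.141, 0.0, 2.061], 'joint_positions': [-0.151, 0.498, 1.686, -0.0, 0.957, -0.641], 'contact_force': [2.356, 0.261, -2.999]}
```

View pics/z4.png

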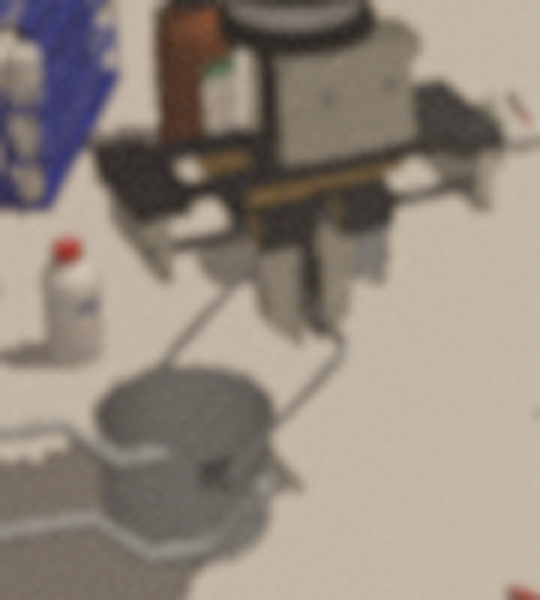

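The bail is rising and the pail still stands, shifted by about 1 px. Continuing.

>>> play_rows --moves '[255, 0, 6, -5, 0, 255, 0, 12, -10, 0, 255, 0, 18, -15, 0, 255, 0, 24, -19, 0, 255, 0, 31, -23, 0, 255, 0, 38, -26, 0, 255, 0, 45, -28, 0, 255, 0, 52, -30, 0]'

```text
time: 5.0
tool_pos: [576.9, 21.0, 144.0]
tcp_rot: [-3.141, -0.001, 2.061]
contact_force: [0.2, 0.3, -5.3]
grip_width: 8.8
```

>>> play_rows --moves '[255, 0, 5, -1, 0, 255, 0, 10, -1, 0, 255, 0, 13, -1, 0, 255, 0, 13, -1, 0, 255, 0, 13, -1, 0]'

```text
time: 5.42
tool_pos: [587.7, 26.8, 144.8]
tcp_rot: [-3.141, -0.001, 2.061]
contact_force: [0.8, 0.2, -5.2]
grip_width: 9.2
```

```bash
python3 look.py 5
python3 - <<'E'
import cv2,pickle
c=pickle.load(open("side5.pkl","rb"))["color"][145:245,185:295,::-1]
cv2.imwrite("pics/z5.png",cv2.resize(c,None,fx=6,fy=6,interpolation=cv2.INTER_CUBIC))
E
```

```text
{'tool_pos': [587.684, 26.79, 144.775], 'tcp_rot': [-3.141, -0.001, 2.061], 'joint_positions': [-0.085, 0.553, 1.486, 0.0, 1.104, -0.575], 'contact_force': [0.756, 0.179, -5.22]}
```

View pics/z5.png

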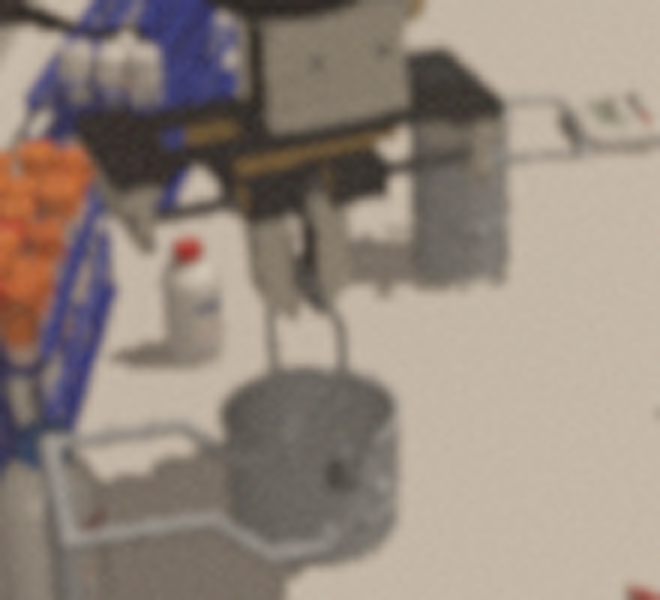

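The bail is upright with the pail on the bench, and the force of about 5 N equals the pail's weight. Now lifting.

>>> play_rows --moves '[255, 0, 0, -4, 0, 255, 0, 0, -12, 0, 255, 0, 0, -22, 0, 255, 0, 0, -34, 0, 255, 0, 0, -46, 0, 255, 0, 0, -58, 0, 255, 0, 0, -68, 0, 255, 0, 0, -76, 0]'

```text
time: 6.18
tool_pos: [588.3, 26.5, 223.3]
tcp_rot: [3.14, 0.001, 2.061]
contact_force: [0.4, 0.4, -6.0]
grip_width: 8.8
```

>>> play_rows --moves '[255, 0, 0, -6, 0, 255, 0, 0, -10, 0, 255, 0, 0, -12, 0, 255, 0, 0, -12, 0, 255, 0, 0, -12, 0]'

```text
time: 6.6
tool_pos: [587.8, 26.6, 232.8]
tcp_rot: [-3.141, -0.0, 2.061]
contact_force: [-0.5, -0.5, -5.6]
grip_width: 9.1
```

```bash
python3 look.py 6
python3 - <<'E'
import cv2,pickle
c=pickle.load(open("side6.pkl","rb"))["color"][120:245,180:295,::-1]
cv2.imwrite("pics/z6.png",cv2.resize(c,None,fx=4.8,fy=4.8,interpolation=cv2.INTER_CUBIC))
from h import *
o=[587.7,26.8,232.7]
print(shift(o,2.061,[472,246,232.7]))
E
```

```text
{'tool_pos': [587.784, 26.618, 232.829], 'tcp_rot': [-3.141, -0.0, 2.061], 'joint_positions': [-0.085, 0.471, 1.367, -0.0, 1.305, -0.575], 'contact_force': [-0.492, -0.455, -5.638]}
[247.9   1.1  -0. ]
```

View pics/z6.png

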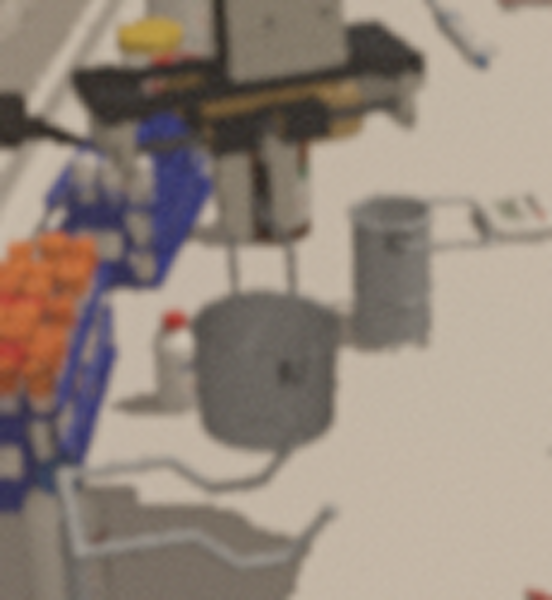

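The pail hangs level under the gripper. The side view also shows the near prong clearly, with its tip at (330,510) and its trough at (238–292,560), so I'll refit the stand from that.

Run:
```python
from h import *
f6=lambda p:np.array(p)/4.8+[180,120]-.4
obs=[(S,f6(p),L) for p,L in [((332,510),(-32,34,201.5)),((292,557),(-12,34,179.5)),((238,562),(12,34,179.5)),((195,535),(32,34,201.5)),((78,552),(85,34,201.5)),((268,482),(-12,-34,179.5)),((212,488),(12,-34,179.5)),((170,462),(32,-34,201.5)),((65,478),(85,-34,201.5))]]
obs+=[(T,ft(p),L) for p,L in [((45,215),(85,34,201.5)),((180,175),(85,-34,201.5)),((80,325),(32,34,201.5)),((118,440),(-32,34,201.5)),((250,385),(-32,-34,201.5))]]
f=lambda v:np.concatenate([(proj(c,place(L,*v))-p)[0] for c,p,L in obs])
r=least_squares(f,[550,250,.3],loss="soft_l1");print("stand",r.x);print(f(r.x).reshape(-1,2).round(1).tolist())
```

```text
stand [5.57495658e+02 2.76528539e+02 3.30431006e-01]
[[-0.6, -0.0], [-0.6, -0.3], [0.2, 0.3], [-0.3, -0.9], [0.1, -0.7], [-1.5, -0.3], [0.3, -0.1], [0.1, -1.3], [-0.6, -1.3], [-0.3, 1.5], [-1.1, 0.4], [-0.6, -0.4], [-0.1, 0.8], [-0.1, 2.4]]
```

>>> play_rows --moves '[255, 4, 0, 0, 0.5, 255, 14, 0, 0, 1, 255, 30, 0, 0, 2, 255, 50, 0, 0, 3, 255, 72, 0, 0, 4, 255, 94, 0, 0, 5, 255, 116, 0, 0, 6, 255, 138, 0, 0, 6]'

```text
time: 7.37
tool_pos: [521.8, 149.9, 233.3]
tcp_rot: [-3.141, -0.0, 1.955]
contact_force: [1.1, 0.3, -4.8]
grip_width: 9.3
```

>>> play_rows --moves '[255, 20, 0, 0, 0.5, 255, 40, 0, 0, 1, 255, 58, 0, 0, 1.5, 255, 74, 0, 0, 2, 255, 88, 0, 0, 2.5, 255, 99, 0, 0, 2.6, 255, 107, 0, 0, 2.6, 255, 110, 0, 0, 2.6]'

```text
time: 8.03
tool_pos: [480.9, 251.5, 233.3]
tcp_rot: [-3.141, -0.0, 1.912]
contact_force: [0.3, 0.0, -6.6]
grip_width: 8.9
```

>>> play_rows --moves '[255, 0, 0, 0, 0, 255, 0, 0, 0, 0, 255, 0, 0, 0, 0, 255, 0, 0, 0, 0, 255, 0, 0, 0, 0, 255, 0, 0, 0, 0, 255, 0, 0, 0, 0, 255, 0, 0, 0, 0]'

```text
time: 8.7
tool_pos: [481.8, 250.2, 233.3]
tcp_rot: [-3.142, 0.0, 1.91]
contact_force: [0.4, -0.3, -5.5]
grip_width: 8.9
```

```bash
python3 look.py 7
```

```text
{'tool_pos': [481.803, 250.182, 233.285], 'tcp_rot': [-3.142, 0.0, 1.91], 'joint_positions': [0.338, 0.387, 1.5, -0.0, 1.255, -0.002], 'contact_force': [0.41, -0.29, -5.509]}
```

View pics/side7.png

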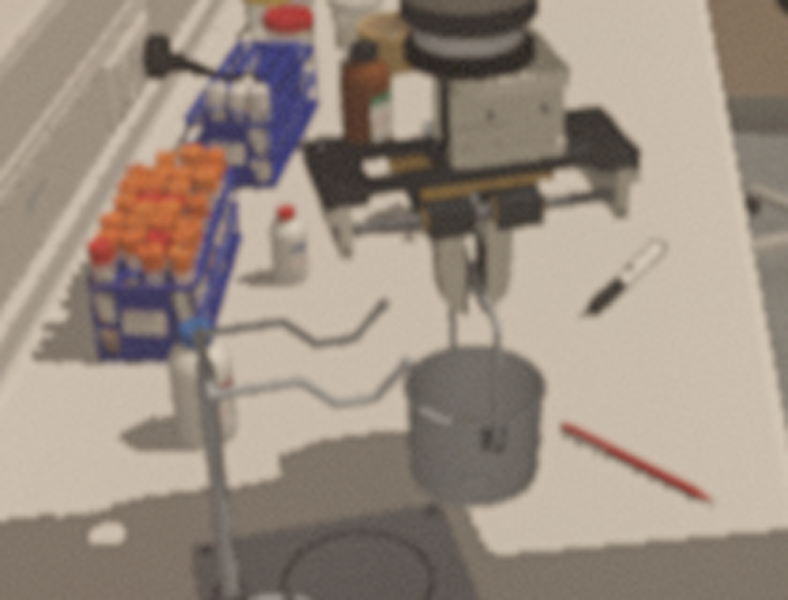

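View pics/top7.png

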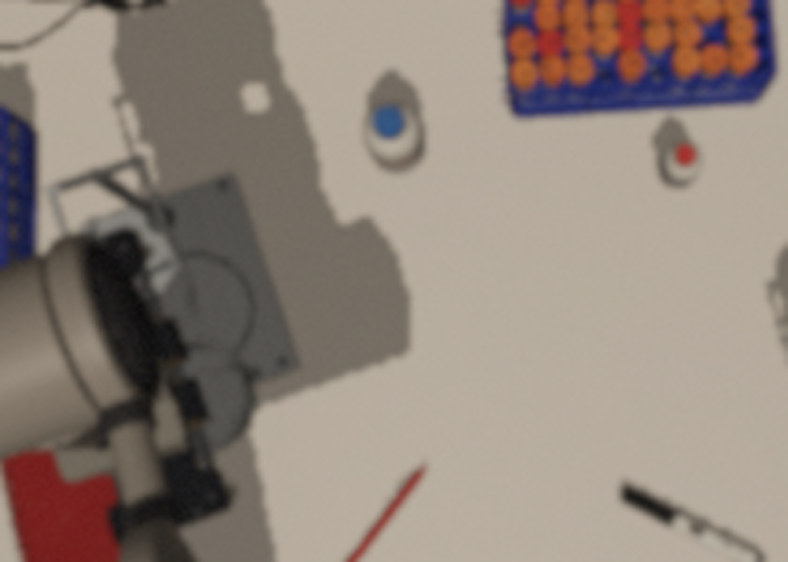

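The pail is hanging on the open side of the fork, in line with it. I'll overlay the expected pail and bail to check the centring before going in.

Run:
```python
from h import *
import cv2
th=np.linspace(0,6.28,60)
for n,(x0,y0,w,h,s) in (("top",(145,165,60,75,7)),("side",(215,165,90,105,5.5))):
    c=pickle.load(open(n+"7.pkl","rb"))
    im=cv2.resize(c["color"][y0:y0+h,x0:x0+w,::-1],None,fx=s,fy=s,interpolation=cv2.INTER_CUBIC)
    def pl(L,col,v=(481.8,250.2,.339)):
        P=(proj(c,place(L,*v))+.45-[x0,y0])*s
        cv2.polylines(im,[P.round().astype(np.int32)],False,col,1)
    zb=229
    for z in (zb-78,zb-144): pl(np.c_[44*np.cos(th),44*np.sin(th),z+0*th],(0,0,255))
    pl([(0,49,zb-88),(0,49,zb),(0,-49,zb),(0,-49,zb-88)],(0,255,0))
    for yy in(34,-34): pl([(85,yy,201.5),(32,yy,201.5),(12,yy,179.5),(-12,yy,179.5),(-32,yy,201.5)],(255,0,0),(557.5,276.3,.333))
    cv2.imwrite(f"pics/ov7{n}.png",im)
```

View pics/ov7top.png

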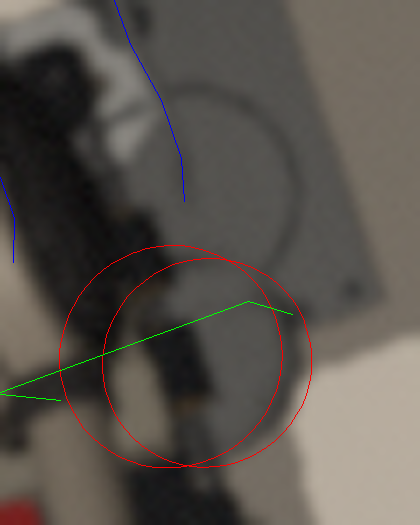

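View pics/ov7side.png

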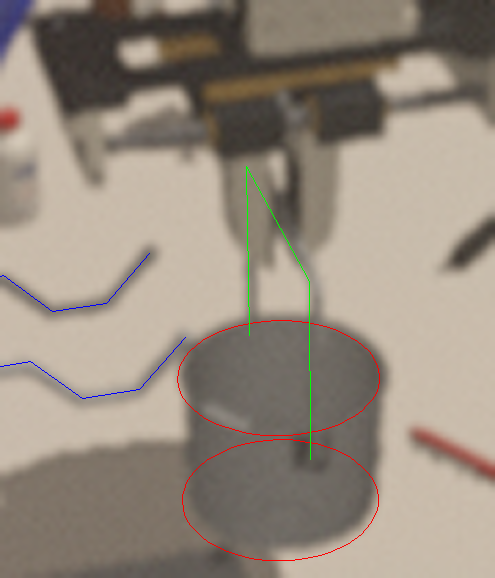

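The centring is within about 3 mm. I'll add a small +2 mm sideways and go forward 80 mm over the tips.

>>> play_rows --moves '[255, 1, 3, 0, 0, 255, 2, 9, 0, 0, 255, 2, 18, 0, 0, 255, 2, 28, 0, 0, 255, 2, 38, 0, 0, 255, 2, 48, 0, 0, 255, 2, 58, 0, 0, 255, 2, 66, 0, 0]'

```text
time: 9.47
tool_pos: [544.4, 274.7, 233.1]
tcp_rot: [3.141, 0.0, 1.911]
contact_force: [1.1, 0.7, -5.5]
grip_width: 8.9
```

>>> play_rows --moves '[255, 0, 7, 0, 0, 255, 0, 11, 0, 0, 255, 0, 14, 0, 0, 255, 0, 14, 0, 0, 255, 0, 14, 0, 0, 255, 0, 14, 0, 0, 255, 0, 14, 0, 0, 255, 0, 14, 0, 0]'

```text
time: 10.13
tool_pos: [556.3, 278.8, 233.5]
tcp_rot: [3.142, 0.0, 1.911]
contact_force: [0.7, -0.3, -4.7]
grip_width: 8.5
```

```bash
python3 look.py 8
python3 - <<'E'
import cv2,pickle
c=pickle.load(open("side8.pkl","rb"))["color"][150:270,170:290,::-1]
cv2.imwrite("pics/z8.png",cv2.resize(c,None,fx=5,fy=5,interpolation=cv2.INTER_CUBIC))
E
```

```text
{'tool_pos': [556.293, 278.786, 233.46], 'tcp_rot': [3.142, 0.0, 1.911], 'joint_positions': [0.342, 0.534, 1.26, -0.0, 1.348, 0.002], 'contact_force': [0.651, -0.251, -4.714]}
```

View pics/z8.png

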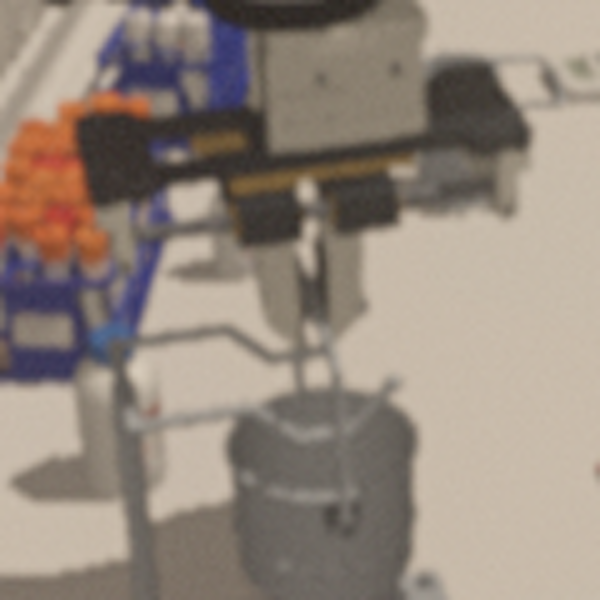

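View pics/top8.png

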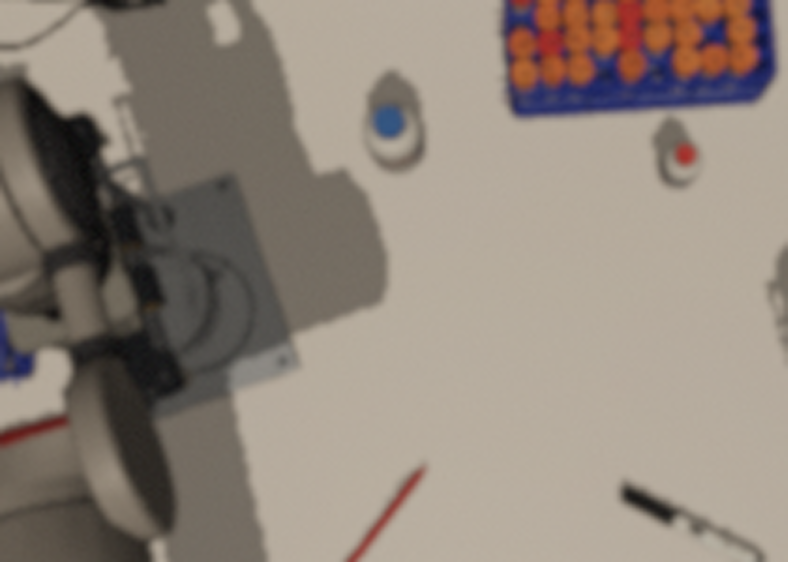

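The near bail wire passes in front of the near prong at about (345,430), and the far wire behind the far prong at about (300,370). So both prongs are inside the bail. Lowering.

>>> play_rows --moves '[255, 0, 0, 4, 0, 255, 0, 0, 10, 0, 255, 0, 0, 17, 0, 255, 0, 0, 24, 0, 255, 0, 0, 30, 0, 255, 0, 0, 35, 0, 255, 0, 0, 38, 0, 255, 0, 0, 39, 0]'

```text
time: 10.9
tool_pos: [556.2, 278.8, 193.4]
tcp_rot: [-3.14, 0.0, 1.911]
contact_force: [1.1, 0.6, -4.9]
grip_width: 8.9
```

>>> play_rows --moves '[255, 0, 0, 1, 0, 255, 0, 0, 2, 0, 255, 0, 0, 3, 0, 255, 0, 0, 3, 0, 255, 0, 0, 3, 0]'

```text
time: 11.32
tool_pos: [556.6, 278.9, 191.4]
tcp_rot: [3.141, 0.0, 1.911]
contact_force: [-0.5, 0.7, -5.3]
grip_width: 9.2
```

```bash
python3 look.py 9
python3 - <<'E'
import cv2,pickle
c=pickle.load(open("side9.pkl","rb"))["color"][150:270,170:290,::-1]
cv2.imwrite("pics/z9.png",cv2.resize(c,None,fx=5,fy=5,interpolation=cv2.INTER_CUBIC))
E
```

```text
{'tool_pos': [556.555, 278.856, 191.434], 'tcp_rot': [3.141, 0.0, 1.911], 'joint_positions': [0.341, 0.566, 1.322, -0.0, 1.253, 0.002], 'contact_force': [-0.461, 0.677, -5.29]}
```

View pics/z9.png

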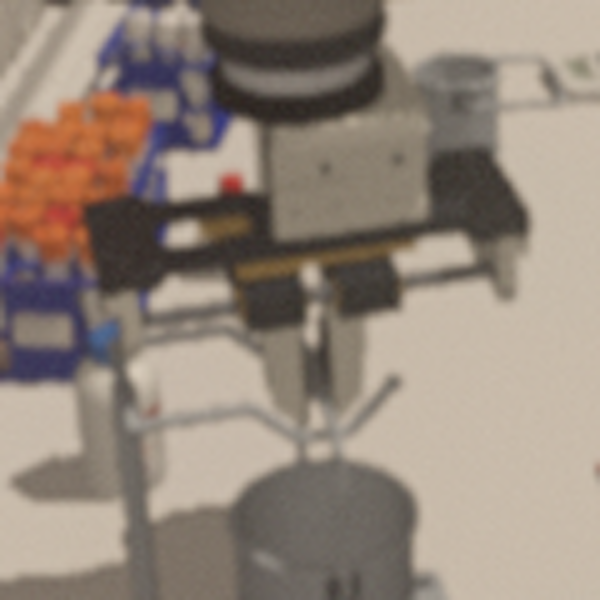

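>>> play_rows --moves '[255, 0, 0, 1, 0, 255, 0, 0, 2, 0, 255, 0, 0, 3, 0, 255, 0, 0, 3, 0, 255, 0, 0, 3, 0]'

```text
time: 11.83
tool_pos: [556.4, 278.8, 188.1]
tcp_rot: [-3.141, 0.0, 1.911]
contact_force: [-0.2, -0.7, -6.0]
grip_width: 8.8
```

>>> play_rows --moves '[255, 0, 0, 1, 0, 255, 0, 0, 2, 0, 255, 0, 0, 2, 0, 255, 0, 0, 2, 0]'

```text
time: 12.17
tool_pos: [556.5, 278.8, 186.2]
tcp_rot: [-3.141, 0.0, 1.911]
contact_force: [-0.5, 0.5, -6.6]
grip_width: 8.9
```

>>> play_rows --moves '[255, 0, 0, 1, 0, 255, 0, 0, 2, 0, 255, 0, 0, 2, 0, 255, 0, 0, 2, 0]'

```text
time: 12.5
tool_pos: [556.7, 278.9, 185.1]
tcp_rot: [3.14, 0.0, 1.911]
contact_force: [-1.6, -1.1, 0.9]
grip_width: 8.6
```

```bash
python3 look.py 10
python3 - <<'E'
import cv2,pickle
c=pickle.load(open("side10.pkl","rb"))["color"][205:275,185:275,::-1]
cv2.imwrite("pics/z10.png",cv2.resize(c,None,fx=8,fy=8,interpolation=cv2.INTER_CUBIC))
E
```

```text
{'tool_pos': [556.704, 278.917, 185.103], 'tcp_rot': [3.14, 0.0, 1.911], 'joint_positions': [0.341, 0.571, 1.331, -0.0, 1.238, 0.002], 'contact_force': [-1.587, -1.073, 0.874]}
```

View pics/z10.png

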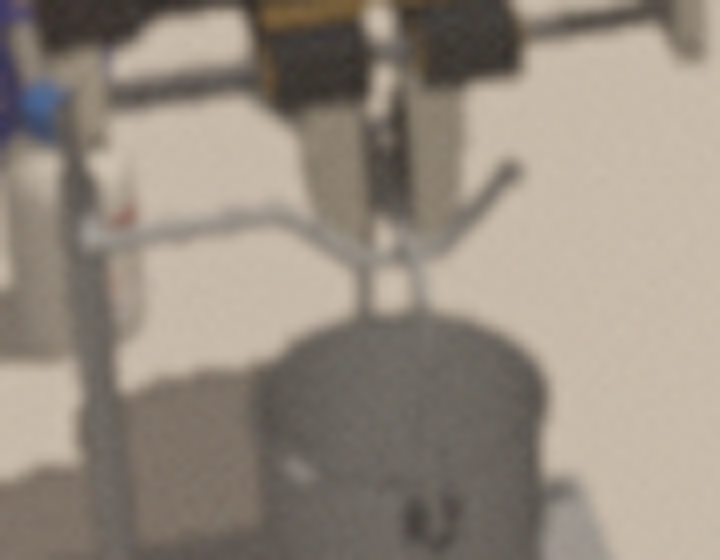

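The force has gone from -6 N to about +1 N, so the prongs now carry the bar in the trough, near (400,252). Opening gently.

>>> play_rows --moves '[235, 0, 0, 0, 0, 220, 0, 0, 0, 0, 205, 0, 0, 0, 0, 190, 0, 0, 0, 0, 175, 0, 0, 0, 0, 165, 0, 0, 0, 0, 165, 0, 0, 0, 0, 165, 0, 0, 0, 0]'

```text
time: 13.27
tool_pos: [556.5, 278.8, 184.2]
tcp_rot: [-3.142, 0.0, 1.911]
contact_force: [-0.4, -0.1, 0.1]
grip_width: 32.4
```

```bash
python3 look.py 11
python3 - <<'E'
import cv2,pickle
c=pickle.load(open("side11.pkl","rb"))["color"][205:275,185:275,::-1]
cv2.imwrite("pics/z11.png",cv2.resize(c,None,fx=8,fy=8,interpolation=cv2.INTER_CUBIC))
E
```

```text
{'tool_pos': [556.529, 278.838, 184.185], 'tcp_rot': [-3.142, 0.0, 1.911], 'joint_positions': [0.341, 0.573, 1.331, -0.0, 1.238, 0.002], 'contact_force': [-0.423, -0.067, 0.056]}
```

View pics/z11.png

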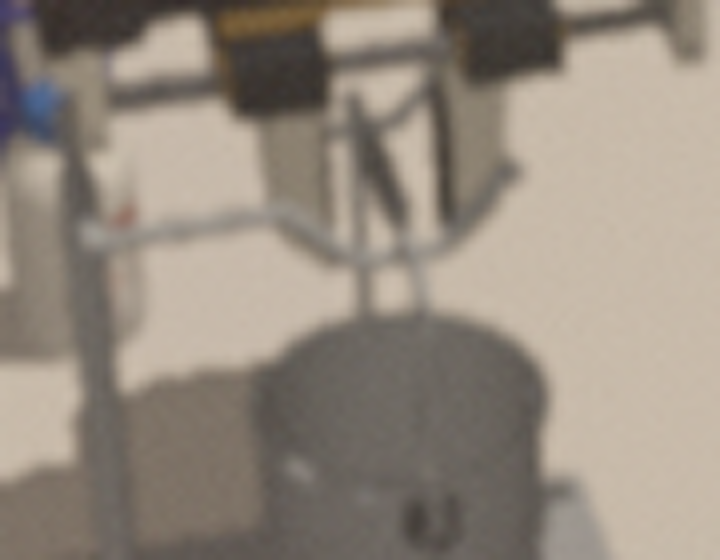

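The bar lies in both troughs, from (355,100) to (410,255), with the fingers clear of it. I'll retract straight up.

>>> play_rows --moves '[165, 0, 0, -6, 0, 165, 0, 0, -16, 0, 165, 0, 0, -30, 0, 165, 0, 0, -46, 0, 165, 0, 0, -62, 0, 165, 0, 0, -78, 0, 165, 0, 0, -94, 0, 165, 0, 0, -110, 0]'

```text
time: 14.03
tool_pos: [556.5, 278.9, 296.4]
tcp_rot: [3.14, 0.0, 1.911]
contact_force: [-0.3, 0.7, 0.3]
grip_width: 32.2
```

>>> play_rows --moves '[165, -30, -30, -10, 0, 165, -60, -60, -10, 0, 165, -90, -90, -10, 0, 165, -120, -100, -10, 0, 165, -150, -100, -10, 0, 165, -180, -100, -10, 0, 165, -210, -100, -10, 0, 165, -240, -100, -10, 0]'

```text
time: 14.7
tool_pos: [542.5, 17.8, 305.9]
tcp_rot: [3.14, 0.001, 1.911]
contact_force: [0.7, -0.6, -1.2]
grip_width: 32.3
```

>>> play_rows --moves '[165, 0, 0, 0, 0, 165, 0, 0, 0, 0, 165, 0, 0, 0, 0, 165, 0, 0, 0, 0, 165, 0, 0, 0, 0, 165, 0, 0, 0, 0, 165, 0, 0, 0, 0, 165, 0, 0, 0, 0]'

```text
time: 15.37
tool_pos: [542.1, 19.8, 304.4]
tcp_rot: [3.142, 0.0, 1.911]
contact_force: [0.5, 1.1, 0.3]
grip_width: 32.6
```

```bash
python3 look.py 12
python3 - <<'E'
import cv2
from h import *
a=pickle.load(open("side12.pkl","rb"))["color"][195:290,170:290,::-1]
cv2.imwrite("pics/z12.png",cv2.resize(a,None,fx=6,fy=6,interpolation=cv2.INTER_CUBIC))
E
```

```text
{'tool_pos': [542.106, 19.775, 304.382], 'tcp_rot': [3.142, 0.0, 1.911], 'joint_positions': [-0.105, 0.338, 1.375, -0.0, 1.428, -0.445], 'contact_force': [0.451, 1.128, 0.311]}
```

View pics/z12.png

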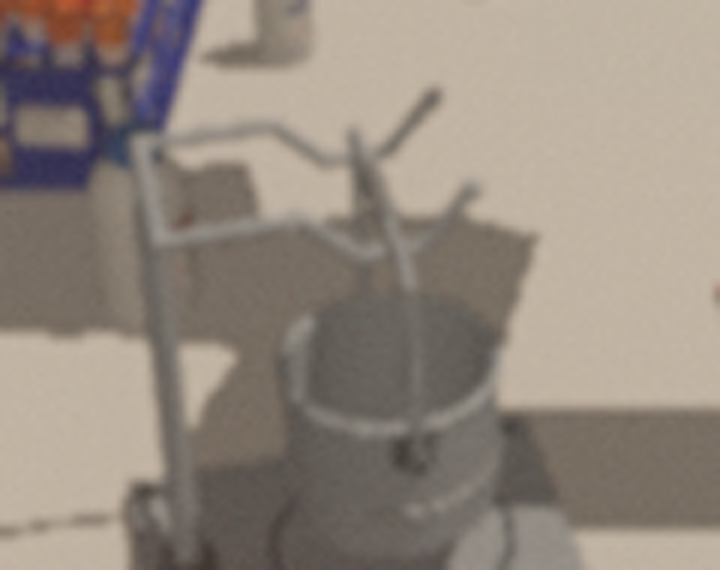

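View pics/top12.png

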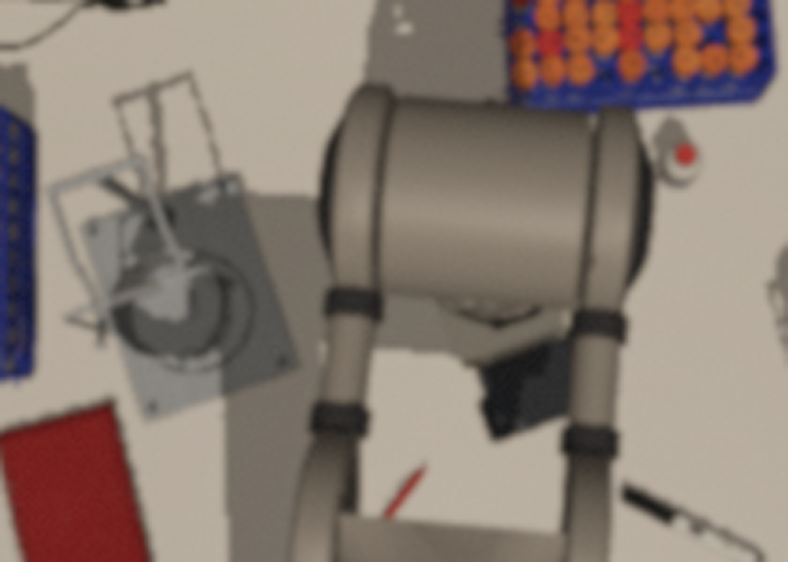

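The pail hangs in both prongs. In the top view the bar runs from (70,318) to (205,265), parallel to the cross-arm. I'll measure it, then check for swing and the canister after a wait.

>>> play_rows --moves '[165, 0, 0, 0, 0, 165, 0, 0, 0, 0, 165, 0, 0, 0, 0, 165, 0, 0, 0, 0, 165, 0, 0, 0, 0, 165, 0, 0, 0, 0, 165, 0, 0, 0, 0, 165, 0, 0, 0, 0]'

```text
time: 16.13
tool_pos: [542.2, 19.2, 304.3]
tcp_rot: [-3.142, 0.0, 1.911]
contact_force: [0.4, 0.3, 0.0]
grip_width: 32.7
```

```bash
python3 look.py 13
python3 - <<'E'
import cv2
from h import *
A=pickle.load(open("side12.pkl","rb"))["color"];B=pickle.load(open("side13.pkl","rb"))["color"]
d=np.abs(A.astype(int)-B).max(2);print("diff pail region",d[195:290,190:260].mean(),d[195:290,190:260].max(),"ref",d[300:380,50:150].mean(),d[300:380,50:150].max())
c=pickle.load(open("top13.pkl","rb"))
q=lambda p:np.array(p)/3.75+[120,110]-.37
a,b=[ray(c,q(p),185) for p in((70,318),(205,265))];print(a,b,(a+b)/2,"yaw of bar normal",np.arctan2(*(a-b)[1::-1])-np.pi/2)
x0,y0,w,h,s=185,195,75,85,7
def ov(n,x0,y0,w,h,s):
    c=pickle.load(open(n+"13.pkl","rb"));im=cv2.resize(c["color"][y0:y0+h,x0:x0+w,::-1],None,fx=s,fy=s,interpolation=cv2.INTER_CUBIC)
    th=np.linspace(0,6.28,60)
    def pl(L,col):
        P=(proj(c,place(L,557.5,276.3,.333))+.45-[x0,y0])*s
        cv2.polylines(im,[P.round().astype(np.int32)],False,col,1)
    pl(np.c_[44*np.cos(th),44*np.sin(th),107+0*th],(0,0,255));pl([(0,49,97),(0,49,185),(0,-49,185),(0,-49,97)],(0,255,0))
    return im
I=[ov("side",185,195,75,85,6),ov("top",125,145,65,85,5)]
H=max(i.shape[0] for i in I)
cv2.imwrite("pics/ov13.png",np.hstack([cv2.copyMakeBorder(i,0,H-i.shape[0],0,0,0) for i in I]))
cn=[pickle.load(open(f"top{k}.pkl","rb"))["color"][185:240,325:375,::-1] for k in (0,13)]
cn+=[pickle.load(open(f"side{k}.pkl","rb"))["color"][150:205,240:290,::-1] for k in (0,13)]
cv2.imwrite("pics/can.png",cv2.resize(np.hstack(cn),None,fx=4,fy=4))
E
```

```text
{'tool_pos': [542.189, 19.235, 304.292], 'tcp_rot': [-3.142, 0.0, 1.911], 'joint_positions': [-0.106, 0.338, 1.375, -0.0, 1.428, -0.446], 'contact_force': [0.372, 0.315, 0.019]}
diff pail region 2.156240601503759 16 ref 1.74975 10
[538.11294455 325.06971508 185.        ] [575.06217283 228.43102545 185.        ] [556.58755869 276.75037027 185.        ] yaw of bar normal 0.3651936952811332
```

View pics/ov13.png

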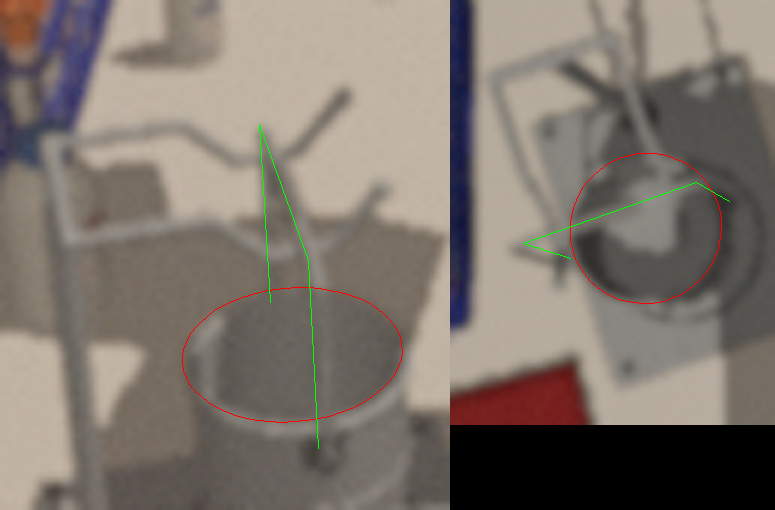

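View pics/can.png

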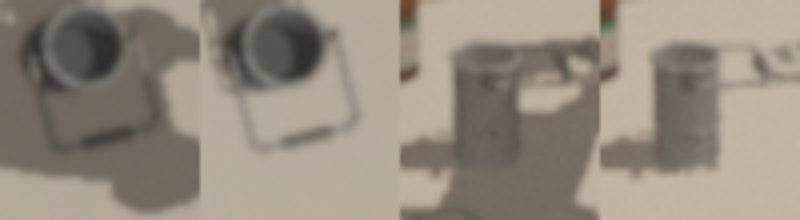

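The bar middle measures (556.6, 276.8) against the seat at (557.5, 276.3), with the direction off by about 0.03 rad. The canister hasn't moved. I'll wait about 2 s more for any residual swing, then hand in.

>>> play_rows --moves '[165, 0, 0, 0, 0, 165, 0, 0, 0, 0, 165, 0, 0, 0, 0, 165, 0, 0, 0, 0, 165, 0, 0, 0, 0, 165, 0, 0, 0, 0, 165, 0, 0, 0, 0, 165, 0, 0, 0, 0]'

```text
time: 16.9
tool_pos: [542.2, 19.2, 304.3]
tcp_rot: [3.142, 0.0, 1.911]
contact_force: [0.1, 0.4, -0.1]
grip_width: 32.5
```

>>> play_rows --moves '[165, 0, 0, 0, 0, 165, 0, 0, 0, 0, 165, 0, 0, 0, 0, 165, 0, 0, 0, 0, 165, 0, 0, 0, 0, 165, 0, 0, 0, 0, 165, 0, 0, 0, 0, 165, 0, 0, 0, 0]'

```text
time: 17.57
tool_pos: [542.2, 19.3, 304.3]
tcp_rot: [-3.142, 0.0, 1.911]
contact_force: [-0.8, 0.8, -0.6]
grip_width: 32.4
```

>>> play_rows --moves '[165, 0, 0, 0, 0, 165, 0, 0, 0, 0, 165, 0, 0, 0, 0, 165, 0, 0, 0, 0, 165, 0, 0, 0, 0, 165, 0, 0, 0, 0, 165, 0, 0, 0, 0, 165, 0, 0, 0, 0]'

```text
time: 18.23
tool_pos: [542.2, 19.3, 304.3]
tcp_rot: [-3.142, 0.0, 1.911]
contact_force: [-1.4, -0.3, 0.5]
grip_width: 32.4
```

Run:
```python
from plant import bot
import numpy as np,pickle
A=pickle.load(open("side13.pkl","rb"))["color"].astype(int)
B=[bot.capture("side")["color"].astype(int) for _ in range(4)]
for b in B: 
    d=np.abs(b-A).max(2);e=np.abs(b-B[0]).max(2)
    print(d[195:290,190:260].mean(),e[195:290,190:260].mean(),d[195:290,190:260].max())
```

```text
2.1242105263157893 0.0 8
2.0828571428571427 2.078496240601504 9
2.100751879699248 2.0986466165413535 8
2.092781954887218 2.0842105263157893 9
```

The pictures now differ only by image noise, so the pail is still. Handing in.

```bash
python3 -c "
from plant import bot
print(bot.close_job())"
```

```text
the job is handed in; nothing more can be done
None
```

The sample pail now hangs by its bail from both prongs of the drip stand, and I handed the job in at about 18 s. I gripped the sleeve, swung the bail upright with the pail on the bench, lifted it, brought the bar in over the prong tips and lowered it. I then let go and moved the arm away.

**What the last checks showed:**
- **Bar position:** the middle of the bar measured within about 1–3 mm of the estimated seat. Its direction was off by about 0.03 rad.
- **Stillness and level:** the final pictures differed only by image noise. The pail looked level, but I judged that by eye rather than measuring the angle.
- **Canister:** it looked unmoved and upright in both views.
- **Robot contact:** the arm was clear of everything, and the force readings were at noise level.

**Disagreements and unmeasured points:**
- **Seating height:** the bar seated about 3 mm lower in tool height than I first estimated. The drop in force from about -6 N to about +1 N showed the prongs had taken the load.
- **Camera fits:** the two views differed by about 2–3 mm.
- **Upright bail:** the wrist already read about 5 N then, so the bail was carrying most of the pail's weight. I inferred from the tool height that the pail was still on the bench, rather than measuring it.

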